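# Prop the handheld scanner against the desk screen

## Task

Pick up the handheld scanner lying on the tagging desk and lean it steeply, but not bolt upright, against the front of the orange-framed clear desk screen, about centred and square to it: yellow scan-window end up with its back edge against the pane, display facing out. Its foot must stand on the desk between the low yellow lip and the pane, so that it cannot slide out. Leave the red link, the label roll and the mug where they are.

Things in the scene. Friction and masses are not known exactly. Their poses are not given: they have to be found in the camera images.
- handheld: rugged handheld scanner, a grey slab 165 mm long (its x), 60 wide (y), 22 thick (z), 0.22 to 0.45 kg. Origin: centre of its back face, which lies on the desk at the start. +x points to its yellow end with the scan window, +z out of the display. Display on the yellow half, keypad on the foot half. Starts flat, display up, yellow end within 0.6 rad of +x, left or right of the robot's middle.
- foot_edge (a point): middle of the handheld's back lower edge, opposite the yellow end: 82.5 mm from the origin along -x of the handheld; this edge stands on the desk when it leans. Same axes as the handheld.
- top_edge (a point): middle of the handheld's back upper edge, at the yellow end: 82.5 mm from the origin along +x of the handheld; this edge touches the pane when it leans.
- screen: fixed upright screen: clear pane in an orange frame, 240 mm wide, 190 high, 14 thick, two low feet behind. Origin: on the pane's flat front face (robot's side), middle, at desk level. x points level into the pane, away from the robot; y along it to the left; z up. A handheld propped at 45 degrees or steeper holds by friction; at 45 its foot is 117 mm before the pane, short of the lip.
- lip_edge (a point): middle of the top of the lip's pane-side edge, 92 mm before the pane; axes as the screen. The lip is a fixed yellow strip on the desk, 5 mm high and 12 mm deep (92 to 104 mm before the pane), parallel to the pane and as wide as the screen; bare desk from it to the pane. With its foot edge behind the lip the handheld leans at 56 degrees or steeper; at 64 its foot is 72 mm before the pane.
- link: bystander: red oval forged link lying flat, about 120 by 85 mm, 24 mm high with a steel pin across it, 0.9 kg. Origin: centre of its underside. It lies in the same row as the handheld, on the other side.
- label_roll: bystander: yellow label roll standing on its end, 90 mm across, 60 mm high, 0.3 kg, left of the screen. Origin: centre of its underside.
- mug: bystander: blue mug, 80 mm across, 95 mm high, right of the screen. Origin: centre of its underside.
Mind the look-alikes: they are no part of the job. There is more than one size of the handheld; the one meant has the size given above.

How it is judged:
By the outcome, as a careful person would: the job done as asked, in the order asked, and still so for the second after the job is handed in, with the robot touching nothing.
It also fails if it takes over 54 s, if anything falls off the work surface, if the arm or the gripper's body presses on something with over 40 N, if the wrist force passes 120 N, or if a joint passes its speed limit or range.

## Robot

A 7-joint arm with a two-finger parallel gripper is mounted at the origin on the work surface. World frame = base frame: x ahead of the robot, y to its left, z up, the work surface at z = 0. Lengths are in mm, angles in rad, forces in N, time in s.
With the tool pointing down it reaches from about 400 to 875 mm from the base axis. Payload 4.4 kg.
Tool frame: the origin (TCP) lies midway between the tips of the shut fingers; the grasp point (between the pads) lies 19 mm behind it (ctrl.grip_point_offset is the distance from the TCP to the grasp point, in mm); z points along the fingers, x is the direction in which the jaws open and shut, and the axes are right-handed (so a half turn about z gives the same grasp; the last joint's range is limited). The gripper opens to 85 mm and grips with 20 to 120 N. Pads are 22 mm wide; open, the fingers measure 114 mm over their backs; the gripper's body (76 mm by 85 mm) begins 54 mm behind the grasp point. The pads swing forward as they close: fully open they stand 13 mm farther back than shut.
Start: joints at [-1.305, 0.628, 0.038, 1.517, -0.027, 0.996, -0.02], TCP at [211.71, 614.571, 205.513] pointing down, gripper open.
Joint ranges: [-3.06, 3.06], [-0.37, 2.12], [-1.25, 1.32], [0.18, 2.47], [-1.1, 4.24], [0.23, 1.98], [-2.94, 2.94]. Speed limits (rad/s): [2.57, 2.57, 3.14, 3.14, 3.14, 3.14, 3.14].

## Interface

Orientations are given as [roll, pitch, yaw] about the fixed x, y, z axes, in that order (R = Rz(yaw) Ry(pitch) Rx(roll)).
In Python, from cell import ctrl, viewer gives the robot as it stands.
- The arm moves only by the tool apply_moves, never from a script. Its argument "series" is a list that holds one entry, the list of rows, each a list of 6 numbers: the shift along the tool's x, y, z normalised to -1 to 1, where 1 is 50 mm, then the turn, a rotation vector about the tool's x, y, z normalised to -1 to 1, where 1 is 6 degrees. In form: [[[tx, ty, tz, rx, ry, rz], ...]]. A call has exactly 5 rows; each row shifts and turns the commanded pose from where the row before left it, along the tool's axes as they then stand; what a row does not reach is not made up. A row lasts 1/8 s, in which the tool goes at most 62.5 mm and 10.7 degrees, less where a joint would pass 70% of its speed; a pose out of reach is approached as far as the arm can. A call with a number of a shift or a turn outside -1 to 1 is refused whole. A call with a gripper value outside its range is refused whole. "claw" is the gripper command: -1 is shut, 1 is fully open, values between are in proportion, set as the call begins (left out, the last holds). The fingers move at their own pace and stop on an object; the grip force is fixed at half the most. Time passes only in rows, so rows that do not move let the fingers close, or fill a call up. It gives the time, the measured TCP pose, the force and the opening at its end, in the units of the state.
- ctrl.read_state(): the state, without advancing time (a new reading comes with each control period).
- viewer.get_image(name): name is "scene" or "top" or "wrist"; returns the picture (400x640x3 uint8, blue, green, red); there is no depth.
- viewer.camera_info(name): a dict with "K" (3x3 intrinsics, pixels), "R" (3x3) and "t" (3): a world point X has camera coordinates R X + t. Camera axes: x right, y down, z forward; pixel columns grow to the right and rows downward; lengths in mm; the calibration is good to about 2 mm. A picture is of the moment at which its call begins: read the wrist's pose just before it. camera_info takes no time and is no camera call; for the wrist camera it gives the pose at the moment of the call.
- ctrl.finish_job(): hands the job in, once; it reports no verdict.
Trained networks look in the newest picture that a camera, given by its name, has taken for a name from the list of things; names that differ only in an ending like _2 or _b are one class to them, and where a whole thing is asked for, a point or a joint stands for the part that bears it (a point fixed in the world has none). Each returns a list of dicts, best first, with "score" (0 to 1); they miss things now and then, are a little off and sometimes report something else, mostly with a low value. They report only what shows in the picture. A call takes as long as a camera call. They do not tell look-alikes from the thing itself.
- viewer.find_in(camera, label): "location" ([column, row] as shares, 0 to 1, of the picture: columns of its width, rows of its height, amid what is visible of it).
The state is a dict: "clock": time; "qpos": joint angles; "qd": joint speeds; "tau": joint torques, N m; "eef_pos": TCP position; "tool_rot": TCP orientation; "force": force on the tool from outside, world axes, zero at the start; "torque": the same for the moment, N m; "width": finger opening in mm.
Only numpy, scipy, OpenCV 4.12 (cv2) and the standard library are available. Lean on these libraries where they do the work, as an engineer would, in place of code of your own. Each camera call takes 0.05 s, during which the arm holds its last target. There are 200 camera calls.

## Working session

There is one attempt and no reset: what is moved stays moved. The work goes in short steps, Python scripts to look and compute and a tool call to move; the robot and the scene stay as the last step left them, time stands still between calls to the robot, and variables do not carry over. Pictures are saved under pics/ and viewed, about 8 in all and at most 12, crops included, and the job is handed in when it is done.

Besides the shell and the picture viewer there is one more tool, called after ">>>" in YAML: its name, and indented under it one key for each argument. apply_moves: Moves the arm, as the interface text tells. Scaled input: -1 to 1 covers 50 mm each way for a shift and 6 degrees each way for a turn. Its arguments: {"type":"object","properties":{"series":{"type":"array","items":{"type":"array","items":{"type":"array","items":{"type":"number"}}}},"claw":{"type":"number"}},"required":["series"]}

```bash
mkdir -p pics; ls; python3 - <<'E'
from cell import ctrl, viewer
import cv2,numpy as np
s=ctrl.read_state();print({k:np.round(v,3).tolist() for k,v in s.items()})
a=viewer.get_image("scene");b=viewer.get_image("top")
cv2.imwrite("pics/scene.png",a);cv2.imwrite("pics/top.png",b)
for c in("scene","top"):
  i=viewer.camera_info(c);print(c,np.round(i["K"],1).tolist(),np.round(i["R"],3).tolist(),np.round(i["t"],1).tolist())
  for n in("handheld","foot_edge","top_edge","screen","lip_edge","link","label_roll","mug"):
    print(n,[(round(d["score"],2),round(d["location"][0]*640),round(d["location"][1]*400)) for d in viewer.find_in(c,n)])
print(ctrl.read_state()["clock"])
E
```

```text
pics
{'clock': 0.0, 'qpos': [-1.305, 0.629, 0.038, 1.518, -0.027, 0.996, -0.02], 'qd': [-0.002, -0.001, -0.001, 0.001, -0.0, -0.0, 0.0], 'tau': [-0.0, -56.341, 1.226, -19.344, 0.011, 0.011, -0.0], 'eef_pos': [211.454, 613.923, 204.586], 'tool_rot': [-3.142, 0.002, 1.239], 'force': [-0.073, -0.09, 0.26], 'torque': [-0.027, 0.033, 0.05], 'width': 85.275}
scene [[441.3, 0.0, 320.3], [0.0, 441.3, 204.0], [0.0, 0.0, 1.0]] [[0.094, 0.996, 0.001], [0.795, -0.075, -0.601], [-0.599, 0.057, -0.799]] [-27.5, -401.8, 1447.0]
handheld [(0.86, 259, 194), (0.63, 175, 178), (0.58, 436, 142)]
foot_edge [(0.94, 175, 177), (0.69, 265, 194), (0.57, 438, 141)]
top_edge [(0.75, 259, 194), (0.58, 437, 143)]
screen [(0.75, 333, 252)]
lip_edge [(0.56, 335, 254)]
link [(0.73, 383, 182)]
label_roll [(0.87, 452, 231)]
mug [(0.88, 212, 246)]
top [[431.5, 0.0, 326.2], [0.0, 431.5, 200.3], [0.0, 0.0, 1.0]] [[0.019, -1.0, -0.002], [-0.984, -0.019, -0.178], [0.178, 0.005, -0.984]] [-24.2, 530.4, 1180.4]
handheld [(0.86, 202, 272), (0.74, 457, 254), (0.72, 380, 225)]
foot_edge [(0.89, 458, 252), (0.74, 204, 272), (0.7, 376, 228)]
top_edge [(0.85, 377, 229), (0.63, 207, 273), (0.58, 453, 254)]
screen [(0.8, 327, 136)]
lip_edge [(0.59, 331, 131), (0.26, 377, 227)]
link [(0.79, 273, 223)]
label_roll [(0.84, 222, 161)]
mug [(0.82, 417, 168)]
0.9
```

View pics/scene.png

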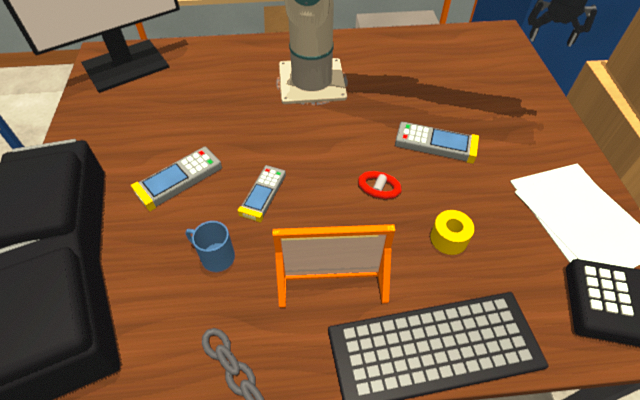

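View pics/top.png

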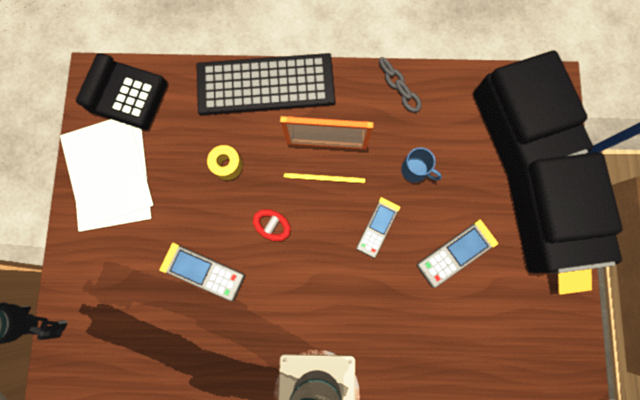

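The pictures show three handhelds in the top view: A at (202,272), B at (380,226) and C at (457,254). The link is at (273,223), the lip at about (325,179) and the screen at (327,136). B is in the link's row, and I'll check which one is 165 mm long.

```bash
cat > h.py <<'E'
from cell import ctrl, viewer
import cv2,numpy as np
from scipy.spatial.transform import Rotation as Ro
def ray(cam,uv,z,info=None):
    i=info or viewer.camera_info(cam);K,R,t=(np.array(i[k]) for k in("K","R","t"))
    C=-R.T@t; d=R.T@np.linalg.inv(K)@np.array([uv[0],uv[1],1.]); return C+d*(z-C[2])/d[2]
def proj(cam,X,info=None):
    i=info or viewer.camera_info(cam);K,R,t=(np.array(i[k]) for k in("K","R","t"))
    p=K@(R@np.array(X,float)+t); return p[:2]/p[2]
def rectify(cam,img,x0,x1,y0,y1,z,s,info=None):
    "warp to world plane: up=+x, left=+y, s px/mm"
    W=[(x1,y1),(x1,y0),(x0,y0),(x0,y1)]
    src=np.float32([proj(cam,(x,y,z),info) for x,y in W]); w,h=(y1-y0)*s,(x1-x0)*s
    return cv2.warpPerspective(img,cv2.getPerspectiveTransform(src,np.float32([(0,0),(w,0),(w,h),(0,h)])),(int(w),int(h)))
E
python3 - <<'E'
from h import *
b=cv2.imread("pics/top.png");info=viewer.camera_info("top")
S=2;x0,x1,y0,y1=200,860,-460,460
r=rectify("top",b,x0,x1,y0,y1,22,S)
hsv=cv2.cvtColor(r,cv2.COLOR_BGR2HSV)
h,s,v=cv2.split(hsv)
m=((v>100)&((s<90)|((h>20)&(h<130)&(s>70)))).astype(np.uint8)*255
m=cv2.morphologyEx(m,cv2.MORPH_CLOSE,np.ones((15,15)));m=cv2.morphologyEx(m,cv2.MORPH_OPEN,np.ones((5,5)))
for c in cv2.findContours(m,cv2.RETR_EXTERNAL,cv2.CHAIN_APPROX_NONE)[0]:
    if cv2.contourArea(c)<1500: continue
    (cx,cy),(w,hh),a=cv2.minAreaRect(c)
    print("xy",round(x1-cy/S,1),round(y1-cx/S,1),"size",round(w/S,1),round(hh/S,1),"ang",round(a,1))
for n,z,uv in(("link",12,(273,223)),("roll",60,(222,161)),("mug",95,(417,168)),("lipL",5,(284.5,177)),("lipR",5,(364.5,181)),("scrTL",190,(282,120)),("scrTR",190,(372,124))):
    print(n,np.round(ray("top",uv,z),1))
crop=np.hstack([cv2.resize(b[205:265,240:420],None,fx=4,fy=4,interpolation=cv2.INTER_CUBIC)]);
c2=cv2.resize(b[110:190,270:450],None,fx=4,fy=4,interpolation=cv2.INTER_CUBIC)
cv2.imwrite("pics/crop.png",np.vstack([c2,crop]))
E
```

```text
xy 324.8 334.4 size 228.5 86.5 ang 21.7
xy 461.9 142.8 size 25.6 52.0 ang 28.9
xy 389.5 -389.3 size 85.8 229.4 ang 54.4
xy 460.3 -163.1 size 64.8 169.3 ang 26.1
xy 603.0 -6.3 size 240.0 17.2 ang 2.8
xy 646.0 288.5 size 109.7 94.5 ang 39.8
xy 657.6 -301.3 size 110.8 88.8 ang 7.9
xy 738.4 -11.4 size 208.8 40.5 ang 2.4
xy 838.2 -265.2 size 43.5 56.5 ang 90.0
xy 837.8 177.8 size 44.5 364.5 ang 90.0
link [467.4 139.2  12. ]
roll [637.4 286.5  60. ]
mug [ 617.9 -264.    95. ]
lipL [606.6 111.5   5. ]
lipR [ 598.9 -126.4    5. ]
scrTL [714.9 104.  190. ]
scrTR [ 708.3 -129.7  190. ]
```

View pics/crop.png

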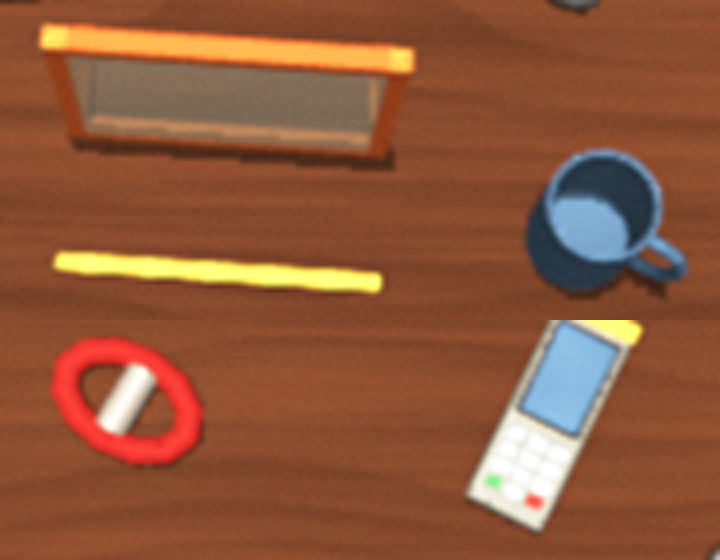

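B measures about 165×60, while A and C are about 228×86, and B also lies in the link's row. So the target is B at about (460,-163), yaw about -26°. The screen yaw is about -2° and the pane centre is about (700,-11). I'm setting out on an arc that keeps within reach.

>>> apply_moves:
  series:
    - [[-0.46,0.9,0,0,0,0],[-0.46,0.9,0,0,0,0],[-0.46,0.9,0,0,0,0],[-0.46,0.9,0,0,0,0],[-0.46,0.9,0,0,0,0]]

```text
clock: 1.52
eef_pos: [388.1, 431.4, 205.7]
tool_rot: [3.141, -0.001, 1.239]
force: [0.7, 1.1, 0.4]
width: 85.4
```

```bash
cat >> h.py <<'E'
import json
def log():
    s=ctrl.read_state();open("log.jsonl","a").write(json.dumps({k:np.array(v).tolist() for k,v in s.items()})+"\n")
    print(round(s["clock"],2),np.round(s["qpos"],3),np.round(s["eef_pos"],1),np.round(s["tool_rot"],3),np.round(s["force"],1),round(s["width"],1));return s
E
python3 -c "from h import *;log()"
```

```text
1.52 [-0.912  0.526  0.039  1.719 -0.025  0.896  0.376] [388.1 431.4 205.7] [ 3.141e+00 -1.000e-03  1.239e+00] [0.7 1.1 0.4] 85.4
```

>>> apply_moves:
  series:
    - [[-0.46,0.9,0,0,0,0.2],[-0.46,0.9,0,0,0,0.2],[-0.46,0.9,0,0,0,0.2],[-0.46,0.9,0,0,0,0.2],[-0.46,0.9,0,0,0,0.2]]

```text
clock: 2.15
eef_pos: [555.5, 242.2, 205.6]
tool_rot: [3.141, -0.0, 1.134]
force: [0.9, 0.3, 0.6]
width: 85.3
```

```bash
python3 -c "from h import *;log()"
```

```text
2.15 [-0.504  0.564  0.074  1.648 -0.05   0.931  0.722] [555.5 242.2 205.6] [ 3.141 -0.     1.134] [0.9 0.3 0.6] 85.3
```

>>> apply_moves:
  series:
    - [[-0.82,0.17,0,0,0,0],[-0.82,0.17,0,0,0,0],[-0.82,0.17,0,0,0,0],[-0.82,0.17,0,0,0,0],[-0.82,0.17,0,0,0,0]]

```text
clock: 2.78
eef_pos: [506.1, 38.4, 205.7]
tool_rot: [3.141, -0.0, 1.134]
force: [0.3, -0.3, -0.2]
width: 85.4
```

>>> apply_moves:
  series:
    - [[-0.82,0.17,0,0,0,0],[-0.82,0.17,0,0,0,0],[-0.82,0.17,0,0,0,0],[-0.82,0.17,0,0,0,0],[-0.82,0.17,0,0,0,0]]

```text
clock: 3.4
eef_pos: [457.9, -165.4, 205.8]
tool_rot: [3.141, -0.0, 1.134]
force: [0.4, -0.3, 0.8]
width: 85.4
```

```bash
python3 - <<'E'
from h import *
s=log()
w=viewer.get_image("wrist");i=viewer.camera_info("wrist")
cv2.imwrite("pics/wrist1.png",w)
R=Ro.from_euler("xyz",s["tool_rot"]).as_matrix();C=-np.array(i["R"]).T@i["t"]
print("cam in tool",np.round(R.T@(C-s["eef_pos"]),1),np.round(R.T@np.array(i["R"]).T,2).tolist(),np.round(i["K"],1).tolist())
for n in("handheld","foot_edge","top_edge"):
    for d in viewer.find_in("wrist",n):
        uv=np.array(d["location"])*[640,400];print(n,round(d["score"],2),uv.round(),ray("wrist",uv,22,i).round(1))
E
```

```text
3.4 [ 0.211  0.398  0.107  1.963 -0.059  0.783  1.486] [ 457.9 -165.4  205.8] [ 3.141 -0.     1.134] [ 0.4 -0.3  0.8] 85.4
cam in tool [  -5.3  -72.1 -169.9] [[1.0, -0.01, -0.01], [0.01, 0.96, 0.29], [0.0, -0.29, 0.96]] [[334.9, 0.0, 315.9], [0.0, 334.9, 197.8], [0.0, 0.0, 1.0]]
handheld 0.94 [106. 187.] [ 377.1 -389.6   22. ]
handheld 0.85 [315. 163.] [ 450.5 -171.6   22. ]
foot_edge 0.79 [318. 163.] [ 452.7 -168.4   22. ]
foot_edge 0.59 [106. 187.] [ 377.1 -389.4   22. ]
top_edge 0.61 [106. 189.] [ 378.6 -391.    22. ]
top_edge 0.6 [316. 163.] [ 451.7 -171.1   22. ]
```

View pics/wrist1.png

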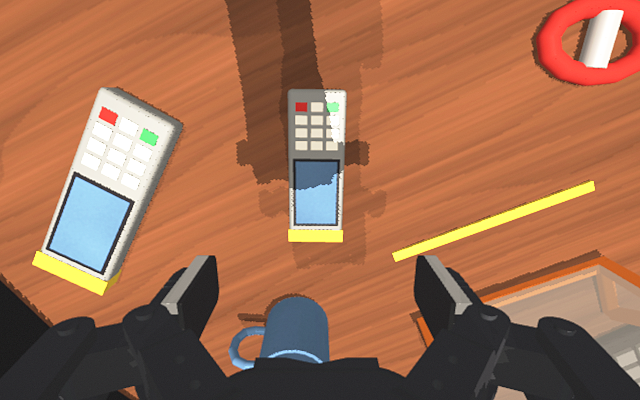

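The wrist view shows the target at (316,165): foot end corners (288,90) and (346,90), yellow end at row ~242. The big look-alike is at (106,187), and the lip runs from (393,258) to (595,186). Next I compute poses and fit the arm's kinematics to check how far it can tilt.

```bash
cat > kin.py <<'E'
from h import *
import itertools
from scipy.optimize import least_squares
def fk(q,g,s3=-1,s5=-1):
    H,a,b,L,e=g
    r=lambda ax,t:Ro.from_euler(ax,t)
    A=r('z',-q[0])*r('y',q[1]); p=np.array([0,0,H])+A.apply([e,0,a])
    A=A*r('z',s3*q[2])*r('y',q[3]); p=p+A.apply([-e,0,b])
    A=A*r('z',s5*q[4])*r('y',q[5])*r('z',-q[6]); p=p+A.apply([0,0,L])
    return p,A*r('z',np.pi)
E
python3 - <<'E'
from kin import *
D=[json.loads(l) for l in open("log.jsonl")]
D.append(dict(qpos=[-1.305,0.629,0.038,1.518,-0.027,0.996,-0.02],eef_pos=[211.454,613.923,204.586],tool_rot=[-3.142,.002,1.239]))
def res(g,s3,s5):
    o=[]
    for d in D:
        p,A=fk(d["qpos"],g,s3,s5); o+=list(p-d["eef_pos"])+list(200*(A.inv()*Ro.from_euler("xyz",d["tool_rot"])).as_rotvec())
    return o
for s3,s5 in itertools.product((1,-1),(1,-1)):
    f=least_squares(res,[360,420,400,250,0],args=(s3,s5)); print(s3,s5,f.x.round(1),round(f.cost,2),np.abs(f.fun).max().round(2))
i=viewer.camera_info("wrist")
for n,z,uv in(("FL",22,(346,90)),("FR",22,(288,90)),("YR",22,(288,242)),("YL",22,(343,242)),("lipR",5,(393,256)),("lipR2",5,(396,263)),("lipL",5,(593,181)),("lipL2",5,(595,189))):
    print(n,ray("wrist",uv,z,i).round(1))
w=cv2.imread("pics/wrist1.png")
E
```

```text
1 1 [8484.9  857.3   42.3 9011.3   74.3] 11325.28 69.65
1 -1 [-1253.9   583.7   374.7 -1193.9    -8.1] 1740.48 39.53
-1 1 [375.1 557.  379.4 415.7   2.5] 733.28 16.74
-1 -1 [-4694.5   456.3   492.5 -4818.3   -22.6] 1182.45 20.16
FL [ 399.1 -103.1   22. ]
FR [ 374.4 -155.9   22. ]
YR [ 523.2 -230.    22. ]
YL [ 550.  -172.8   22. ]
lipR [ 600.5 -127.     5. ]
lipR2 [ 610.9 -127.1    5. ]
lipL [609.1 113.4   5. ]
lipL2 [619.6 113.5   5. ]
```

>>> apply_moves:
  series:
    - [[0,0,0,0.67,0,0],[0,0,0,0.67,0,0],[0,0,0,0.67,0,0],[0,0,0,0.67,0,0],[0,0,0,0.67,0,0]]

```text
clock: 4.22
eef_pos: [458.9, -162.2, 205.6]
tool_rot: [-2.789, -0.001, 1.137]
force: [0.4, -0.6, -0.8]
width: 85.0
```

```bash
python3 -c "from h import *;log()"
```

```text
4.22 [ 0.256  0.605  0.094  1.644 -0.09   1.248  1.525] [ 458.9 -162.2  205.6] [-2.789e+00 -1.000e-03  1.137e+00] [ 0.4 -0.6 -0.8] 85.0
```

>>> apply_moves:
  series:
    - [[0,0,0,0.67,0,0],[0,0,0,0.67,0,0],[0,0,0,0.67,0,0],[0,0,0,0.67,0,0],[0,0,0,0.67,0,0]]

```text
clock: 4.85
eef_pos: [458.9, -162.3, 205.4]
tool_rot: [-2.438, -0.001, 1.137]
force: [-0.4, -0.9, 1.1]
width: 85.2
```

```bash
cat > kin.py <<'E'
from h import *
from scipy.optimize import least_squares
def fk(q,g):
    r=lambda ax,t:Ro.from_euler(ax,t)
    A=r('z',-q[0])*r('y',q[1]); p=np.array([0,0,g[0]])+A.apply([g[4],g[7],g[1]])
    A=A*r('z',-q[2])*r('y',q[3]); p=p+A.apply([g[5],g[8],g[2]])
    A=A*r('z',-q[4])*r('y',q[5]); p=p+A.apply([g[6],0,g[3]])
    A=A*r('z',-q[6]); return p,A*r('z',np.pi)
def fit():
    D=[json.loads(l) for l in open("log.jsonl")]
    D.append(dict(qpos=[-1.305,0.629,0.038,1.518,-0.027,0.996,-0.02],eef_pos=[211.454,613.923,204.586],tool_rot=[-3.142,.002,1.239]))
    g0=np.array([365,395,385,300,20,-20,110,-15,-15.])
    def res(g):
        o=list((g-g0)*.02)
        for d in D:
            p,A=fk(d["qpos"],g); o+=list(p-d["eef_pos"])+list(200*(A.inv()*Ro.from_euler("xyz",d["tool_rot"])).as_rotvec())
        return o
    f=least_squares(res,g0);return f.x,f.fun[9:].reshape(-1,6)
E
python3 - <<'E'
from kin import *
log();g,r=fit();print(g.round(1));print(r.round(1))
E
```

```text
4.85 [ 0.29   0.839  0.085  1.345 -0.106  1.664  1.536] [ 458.9 -162.3  205.4] [-2.438e+00 -1.000e-03  1.137e+00] [-0.4 -0.9  1.1] 85.2
[349.8 550.8 387.  372.    6.    5.7   1.2  -7.3 -20.5]
[[-0.1  0.1 -0.2 -0.   0.   0. ]
 [-0.3 -0.1 -0.2 -0.  -0.  -0. ]
 [ 0.2  0.1  0.1 -0.  -0.  -0. ]
 [ 0.2 -0.3  0.1  0.  -0.  -0. ]
 [-0.3 -0.4  0.1  0.  -0.   0. ]
 [-0.4  0.2  0.1 -0.1 -0.2  0.1]]
```

```bash
cat >> kin.py <<'E'
LO=np.array([-3.06,-.37,-1.25,.18,-1.1,.23,-2.94])+.03;HI=np.array([3.06,2.12,1.32,2.47,4.24,1.98,2.94])-.03
G=np.array([349.8,550.8,387.,372.,6.,5.7,1.2,-7.3,-20.5])
HP=np.array([461,-164.5,0]);HY=np.radians(-25.8);PANE=np.array([704.5,-11.5,0]);SY=np.radians(-2.2)
def obj_start(): return HP,Ro.from_euler("z",HY)
def obj_end(th,d=0,up=0):
    A=Ro.from_euler("z",SY)*Ro.from_euler("y",-np.radians(th))
    foot=PANE+Ro.from_euler("z",SY).apply([-165*np.cos(np.radians(th))-d,0,up]); return foot+A.apply([82.5,0,0]),A
def tool(o,xg,hg,beta):
    p,A=o; T=A*Ro.from_euler("z",np.pi/2)*Ro.from_euler("x",np.pi+np.radians(beta))
    return p+A.apply([xg,0,hg])+T.apply([0,0,19]),T
def ik(P,T,q0):
    f=least_squares(lambda q:np.r_[fk(q,G)[0]-P,300*(fk(q,G)[1].inv()*T).as_rotvec(),.05*(q-q0)],np.clip(q0,LO+.01,HI-.01),bounds=(LO,HI))
    return f.x,np.linalg.norm(f.fun[:3]),np.degrees(np.linalg.norm(f.fun[3:6])/300)
E
python3 - <<'E'
from kin import *
q0=np.array([.29,.839,.085,1.345,-.106,1.664,1.536])
for xg in (0,25,45):
  for be in (25,30,35,40,45):
    a=ik(*tool(obj_start(),xg,12,be),q0)
    out=[]
    for th in (58,62,66):
        P,T=tool(obj_end(th,2,3),xg,12,be)
        c=[ik(P,T,x) for x in (q0,q0+[0,0,.9,0,-.9,-.8,.3],q0+[0,0,-.9,0,.9,-.8,-.3])]
        c=min(c,key=lambda v:v[1]+v[2]*5); out.append((th,round(c[1],1),round(c[2],1),c[0].round(2).tolist()))
    print(xg,be,"grasp",a[1].round(1),a[2].round(1));[print("    ",o) for o in out]
E
```

```text
0 25 grasp 0.0 0.0
     (58, np.float64(0.0), np.float64(0.0), [0.68, 1.11, -1.22, 2.16, 2.01, 1.03, -0.16])
     (62, np.float64(0.0), np.float64(0.0), [0.68, 1.14, -1.22, 2.2, 2.13, 1.08, -0.24])
     (66, np.float64(0.0), np.float64(0.0), [0.68, 1.18, -1.22, 2.24, 2.25, 1.15, -0.3])
0 30 grasp 0.0 0.0
     (58, np.float64(0.0), np.float64(0.0), [0.64, 1.02, -1.13, 2.09, 1.84, 0.89, -0.06])
     (62, np.float64(0.0), np.float64(0.0), [0.67, 1.1, -1.22, 2.13, 1.97, 1.02, -0.12])
     (66, np.float64(0.0), np.float64(0.0), [0.68, 1.13, -1.22, 2.18, 2.09, 1.06, -0.2])
0 35 grasp 0.0 0.0
     (58, np.float64(0.0), np.float64(0.0), [0.52, 0.89, -0.9, 2.01, 1.62, 0.67, 0.07])
     (62, np.float64(0.0), np.float64(0.0), [0.61, 0.99, -1.08, 2.06, 1.79, 0.84, -0.03])
     (66, np.float64(0.0), np.float64(0.0), [0.66, 1.08, -1.19, 2.11, 1.93, 0.97, -0.09])
0 40 grasp 0.0 0.0
     (58, np.float64(0.0), np.float64(0.0), [-0.27, 0.75, 0.35, 1.95, -0.96, 0.26, 2.4])
     (62, np.float64(0.0), np.float64(0.0), [0.46, 0.84, -0.8, 1.99, 1.53, 0.58, 0.13])
     (66, np.float64(0.0), np.float64(0.0),
[... 2503 characters left out ...]
0.83, -0.91, 1.99, 1.61, 0.65, 0.08])
     (66, np.float64(0.0), np.float64(0.0), [0.63, 0.94, -1.11, 2.05, 1.79, 0.83, -0.03])
45 40 grasp 0.0 0.0
     (58, np.float64(0.0), np.float64(0.0), [-0.35, 0.74, 0.5, 1.87, -0.88, 0.4, 2.29])
     (62, np.float64(0.0), np.float64(0.0), [-0.28, 0.7, 0.37, 1.93, -0.94, 0.26, 2.37])
     (66, np.float64(0.0), np.float64(0.0), [0.47, 0.78, -0.8, 1.97, 1.52, 0.56, 0.14])
45 45 grasp 0.0 0.0
     (58, np.float64(0.0), np.float64(0.0), [-0.41, 0.79, 0.61, 1.78, -0.82, 0.58, 2.22])
     (62, np.float64(0.0), np.float64(0.0), [-0.37, 0.75, 0.54, 1.84, -0.86, 0.46, 2.27])
     (66, np.float64(0.0), np.float64(0.0), [-0.3, 0.7, 0.41, 1.91, -0.88, 0.31, 2.32])
```

The fit is good (about 0.3 mm), and a grasp tilted 45° back leaves the final lean reachable. I now work out the moves to the grasp.

```bash
cat >> kin.py <<'E'
def delta(P,T):
    s=ctrl.read_state();R=Ro.from_euler("xyz",s["tool_rot"])
    print("tgt",P.round(1),"shift units",(R.inv().apply(P-s["eef_pos"])/50).round(2),"turn units",np.degrees((R.inv()*T).as_rotvec()/6).round(2))
E
python3 - <<'E'
from kin import *
P,T=tool(obj_start(),25,19,45)
delta(P+[0,0,70],T);delta(P,T)
q0=np.array([.29,.839,.085,1.345,-.106,1.664,1.536])
q1=ik(P,T,q0);print(q1[0].round(2),q1[1:])
for th in (60,62,64):
    r=ik(*tool(obj_end(th,2,3),25,19,45),q1[0]);print(th,r[0].round(2),r[1:])
E
```

```text
tgt [ 471.4 -169.5   75.6] shift units [-0.03  1.9   1.79] turn units [0.78 0.1  0.12]
tgt [ 471.4 -169.5    5.6] shift units [-0.03  2.81  2.86] turn units [0.78 0.1  0.12]
[ 0.31  1.17  0.07  1.24 -0.12  1.52  1.54] (np.float64(2.013255293138035e-06), np.float64(2.3274506388547736e-07))
60 [-0.07  0.69  0.05  1.86 -0.03  0.33  1.52] (np.float64(1.2048249539437105e-05), np.float64(4.774539950842699e-06))
62 [-0.07  0.68  0.05  1.89 -0.04  0.27  1.53] (np.float64(1.260267623450168e-05), np.float64(4.990639607198219e-06))
64 [-0.23  0.7   0.29  1.92 -0.67  0.26  2.13] (np.float64(6.416505124622462e-05), np.float64(2.7898126080336692e-05))
```

>>> apply_moves:
  series:
    - [[0,0.38,0.36,0.16,0.02,0.02],[0,0.38,0.36,0.16,0.02,0.02],[0,0.38,0.36,0.16,0.02,0.02],[0,0.38,0.36,0.16,0.02,0.02],[0,0.38,0.36,0.16,0.02,0.02]]
  claw: 1

```text
clock: 5.48
eef_pos: [468.1, -166.4, 73.9]
tool_rot: [-2.356, -0.002, 1.122]
force: [1.1, 0.2, -0.0]
width: 85.6
```

```bash
python3 - <<'E'
from kin import *
s=log();P,T=tool(obj_start(),25,19,45);delta(P,T)
i=viewer.camera_info("wrist");w=viewer.get_image("wrist")
p,A=obj_start()
for c in [(-82.5,30,22),(-82.5,-30,22),(82.5,-30,22),(82.5,30,22)]:
    uv=proj("wrist",p+A.apply(c),i);print(uv.round());cv2.circle(w,tuple(int(v) for v in uv),4,(255,0,255),1)
cv2.imwrite("pics/wrist2.png",w)
E
```

```text
5.47 [ 0.307  1.066  0.075  1.286 -0.123  1.578  1.543] [ 468.1 -166.4   73.9] [-2.356e+00 -2.000e-03  1.122e+00] [ 1.1  0.2 -0. ] 85.6
tgt [ 471.4 -169.5    5.6] shift units [-0.03  1.03  0.9 ] turn units [-0.   -0.    0.02]
[351. 158.]
[277. 158.]
[261. 392.]
[364. 393.]
```

View pics/wrist2.png

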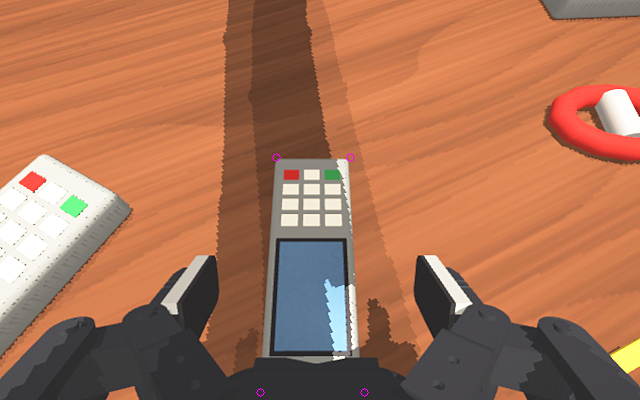

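The picture matches the estimate: foot edge at (274..351, 159), centred between the open fingers. Descending, then closing.

>>> apply_moves:
  series:
    - [[0,0.26,0.23,0,0,0],[0,0.26,0.23,0,0,0],[0,0.26,0.23,0,0,0],[-0.02,0.15,0.13,0,0,0],[-0.01,0.1,0.08,0,0,0]]

```text
clock: 6.15
eef_pos: [470.6, -171.8, 6.3]
tool_rot: [-2.356, -0.0, 1.119]
force: [0.7, -0.7, 1.1]
width: 85.3
```

```bash
python3 -c "
from kin import *
log();delta(*tool(obj_start(),25,19,45))"
```

```text
6.15 [ 0.314  1.164  0.073  1.26  -0.125  1.507  1.55 ] [ 470.6 -171.8    6.3] [-2.356 -0.     1.119] [ 0.7 -0.7  1.1] 85.3
tgt [ 471.4 -169.5    5.6] shift units [0.05 0.01 0.01] turn units [-0.   -0.01 -0.  ]
```

>>> apply_moves:
  series:
    - [[0.04,0,0,0,0,0],[0,0,0,0,0,0],[0,0,0,0,0,0],[0,0,0,0,0,0],[0,0,0,0,0,0]]
  claw: -1

```text
clock: 6.78
eef_pos: [472.0, -170.0, 9.5]
tool_rot: [-2.356, -0.001, 1.119]
force: [1.8, -1.2, 9.7]
width: 0.1
```

>>> apply_moves:
  series:
    - [[0,0,0,0,0,0],[0,0,0,0,0,0],[0,0,0,0,0,0],[0,0,0,0,0,0],[0,0,0,0,0,0]]

```text
clock: 7.4
eef_pos: [472.0, -170.0, 9.5]
tool_rot: [-2.356, -0.001, 1.12]
force: [2.0, -1.7, 10.2]
width: 0.1
```

```bash
python3 -c "
from kin import *
log()"
```

```text
7.4 [ 0.311  1.16   0.073  1.259 -0.126  1.512  1.548] [ 472.  -170.     9.5] [-2.356e+00 -1.000e-03  1.120e+00] [ 2.  -1.7 10.2] 0.1
```

```bash
python3 - <<'E'
from h import *
w=viewer.get_image("wrist");t=viewer.get_image("top")
t=cv2.resize(t[190:300,320:520],(640,352),interpolation=cv2.INTER_CUBIC)
cv2.imwrite("pics/miss.png",cv2.resize(np.vstack([w,t]),None,fx=.79,fy=.79,interpolation=cv2.INTER_AREA))
E
```

```text
(no output)
```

View pics/miss.png

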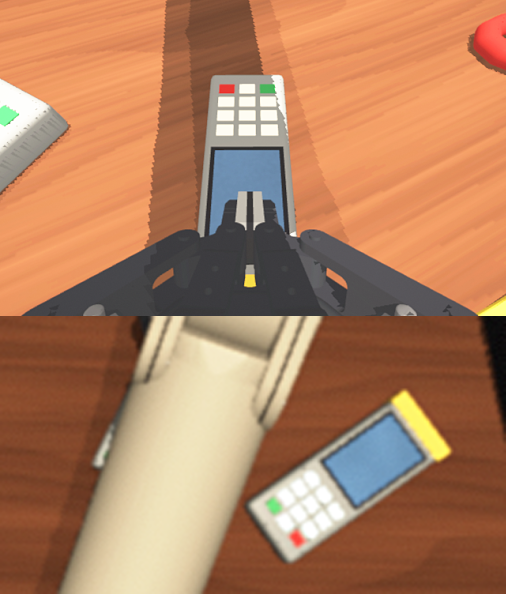

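```bash
python3 - <<'E'
from h import *
s=log();R=Ro.from_euler("xyz",s["tool_rot"]);p=np.array(s["eef_pos"])
i=viewer.camera_info("wrist")
for k in (0,-10,-19,-30):
  for y in (-11,0,11): print(k,y,proj("wrist",p+R.apply([0,y,k]),i).round(),"z",(p+R.apply([0,y,k]))[2].round(1))
print(ray("wrist",np.array([250,192])/.79,22,i))
w=viewer.get_image("wrist");cv2.imwrite("pics/tip.png",cv2.resize(w[190:400,220:420],None,fx=3,fy=2.8,interpolation=cv2.INTER_CUBIC))
E
```

```text
7.5 [ 0.311  1.16   0.073  1.259 -0.126  1.512  1.548] [ 472.  -170.     9.5] [-2.356e+00 -1.000e-03  1.119e+00] [ 1.6 -1.   8.8] 0.0
0 -11 [315. 219.] z 17.3
0 0 [315. 238.] z 9.5
0 11 [315. 256.] z 1.7
-10 -11 [315. 226.] z 24.3
-10 0 [315. 245.] z 16.5
-10 11 [315. 264.] z 8.8
-19 -11 [315. 232.] z 30.7
-19 0 [315. 253.] z 22.9
-19 11 [315. 273.] z 15.1
-30 -11 [315. 242.] z 38.5
-30 0 [315. 264.] z 30.7
-30 11 [315. 285.] z 22.9
[ 479.32705967 -172.85614979   22.        ]
```

View pics/tip.png

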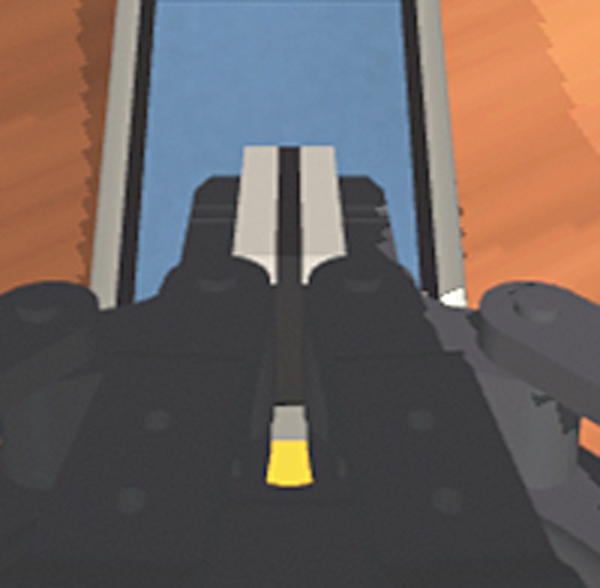

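```bash
python3 -c "
from h import *
print(ctrl.grip_point_offset,[a for a in dir(ctrl) if a[0]!='_'],[a for a in dir(viewer) if a[0]!='_'])"
```

```text
18.700000000000003 ['MotionError', 'finish_job', 'grip_point_offset', 'read_state'] ['camera_info', 'find_in', 'get_image']
```

Both the contact (fingers shut while resting on the display) and the finger spacing in the wrist view say the fingertips end about 30 mm short of the reported TCP along the tool. I'll lift, open, and go about 17 mm lower, watching the force.

>>> apply_moves:
  series:
    - [[0,-0.12,-0.12,0,0,0],[0,-0.12,-0.12,0,0,0],[0,-0.12,-0.12,0,0,0],[0,-0.1,-0.1,0,0,0],[0,0,0,0,0,0]]

```text
clock: 8.18
eef_pos: [472.0, -170.0, 39.9]
tool_rot: [-2.357, -0.001, 1.119]
force: [-0.4, -1.4, 1.0]
width: -0.1
```

>>> apply_moves:
  series:
    - [[0,0,0,0,0,0],[0,0,0,0,0,0],[0,0,0,0,0,0],[0,0,0,0,0,0],[0,0,0,0,0,0]]
  claw: 1

```text
clock: 8.8
eef_pos: [471.6, -169.9, 39.3]
tool_rot: [-2.356, -0.001, 1.119]
force: [-0.1, -0.5, -1.0]
width: 85.4
```

```bash
python3 - <<'E'
from kin import *
s=log()
w=viewer.get_image("wrist");i=viewer.camera_info("wrist")
c=cv2.cvtColor(w,cv2.COLOR_BGR2GRAY)
cv2.imwrite("pics/open.png",cv2.resize(w[130:400,140:500],None,fx=2,fy=2,interpolation=cv2.INTER_CUBIC))
E
```

```text
8.8 [ 0.31   1.118  0.075  1.267 -0.124  1.545  1.546] [ 471.6 -169.9   39.3] [-2.356e+00 -1.000e-03  1.119e+00] [-0.1 -0.5 -1. ] 85.4
```

View pics/open.png

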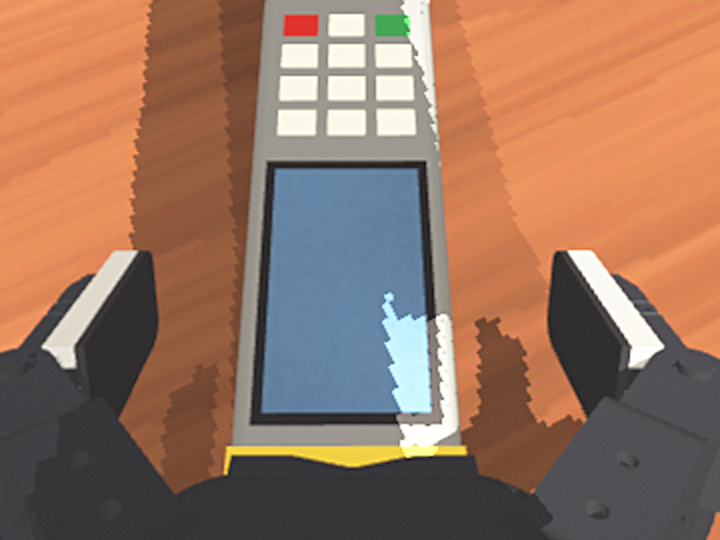

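The open fingers straddle the handheld with its edges at crop columns ~240 and ~460, and the pads are clear on both sides. Descending with a small forward shift.

>>> apply_moves:
  series:
    - [[0,0.22,0.14,0,0,0],[0,0.16,0.12,0,0,0],[0,0.12,0.1,0,0,0],[0,0.08,0.07,0,0,0],[0,0.06,0.05,0,0,0]]

```text
clock: 9.48
eef_pos: [476.6, -172.3, -0.6]
tool_rot: [-2.356, -0.001, 1.119]
force: [0.3, 0.8, -0.4]
width: 85.3
```

>>> apply_moves:
  series:
    - [[0,0.04,0.04,0,0,0],[0,0.03,0.03,0,0,0],[0,0.02,0.02,0,0,0],[0,0,0,0,0,0],[0,0,0,0,0,0]]

```text
clock: 10.1
eef_pos: [476.7, -172.3, -6.5]
tool_rot: [-2.356, -0.001, 1.119]
force: [-0.4, -0.1, -0.0]
width: 85.4
```

>>> apply_moves:
  series:
    - [[0,0.03,0.03,0,0,0],[0,0.03,0.03,0,0,0],[0,0,0,0,0,0],[0,0,0,0,0,0],[0,0,0,0,0,0]]

```text
clock: 10.72
eef_pos: [475.9, -171.1, -8.3]
tool_rot: [-2.352, -0.002, 1.12]
force: [-5.9, 3.8, 11.2]
width: 85.5
```

>>> apply_moves:
  series:
    - [[0,0,0,0,0,0],[0,0,0,0,0,0],[0,0,0,0,0,0],[0,0,0,0,0,0],[0,0,0,0,0,0]]
  claw: -1

```text
clock: 11.35
eef_pos: [476.2, -171.5, -7.9]
tool_rot: [-2.353, -0.001, 1.12]
force: [-4.3, 2.9, 14.5]
width: 58.9
```

Gripped (58.9 mm), with light contact of about 15 N. Lifting.

>>> apply_moves:
  series:
    - [[0,-0.1,-0.1,0,0,0],[0,-0.2,-0.2,0,0,0],[0,-0.25,-0.25,0,0,0],[0,-0.25,-0.25,0,0,0],[0,-0.2,-0.2,0,0,0]]

```text
clock: 11.98
eef_pos: [477.1, -172.6, 61.3]
tool_rot: [-2.358, -0.001, 1.119]
force: [0.2, -0.1, -4.8]
width: 58.7
```

```bash
python3 - <<'E'
from kin import *
s=log();g,r=fit();print(g.round(1),np.abs(r).max())
i=viewer.camera_info("wrist");w=viewer.get_image("wrist")
# predicted handheld from grasp: rigid with tool (grasp TCP 476.2,-171.5,-7.9)
Tg=Ro.from_euler("xyz",[-2.353,-.001,1.12]);Pg=np.array([476.2,-171.5,-7.9])
p,A=obj_start();rel=Tg.inv().apply(p-Pg);relA=Tg.inv()*A
print("rel",rel.round(1),relA.as_euler("xyz",True).round(2))
T=Ro.from_euler("xyz",s["tool_rot"]);po=T.apply(rel)+s["eef_pos"];Ao=T*relA
for c in [(-82.5,30,22),(-82.5,-30,22),(0,30,22),(0,-30,22)]:
    uv=proj("wrist",po+Ao.apply(c),i);print(uv.round());cv2.circle(w,tuple(int(v) for v in uv),4,(255,0,255),1)
cv2.imwrite("pics/held.png",w)
q=np.array(s["qpos"])
for th in (58,60,62,64):
    e=obj_end(th,3,3);T2=e[1]*relA.inv();P2=e[0]-T2.apply(rel)
    x=ik(P2,T2,q);print(th,P2.round(1),x[0].round(2),x[1].round(2),x[2].round(2));
E
```

```text
11.97 [ 0.311  1.095  0.077  1.248 -0.123  1.585  1.543] [ 477.1 -172.6   61.3] [-2.358e+00 -1.000e-03  1.119e+00] [ 0.2 -0.1 -4.8] 58.7
[ 3.352e+02  5.577e+02  3.811e+02  3.745e+02  1.600e+00 -1.200e+00
  5.000e-01 -7.300e+00 -2.080e+01] 0.3062506007631214
rel [ -0.3 -17.4   6.3] [179.91  45.18  89.96]
[364.  68.]
[266.  67.]
[375. 183.]
[254. 183.]
58 [673.4 -10.   83. ] [-0.06  0.72  0.04  1.79 -0.02  0.41  1.52] 0.0 0.0
60 [675.5 -10.1  85. ] [-0.06  0.71  0.04  1.82 -0.03  0.36  1.52] 0.0 0.0
62 [677.6 -10.2  86.9] [-0.07  0.7   0.05  1.85 -0.04  0.3   1.53] 0.0 0.0
64 [679.8 -10.2  88.7] [-0.17  0.71  0.21  1.88 -0.45  0.26  1.91] 0.0 0.0
```

View pics/held.png

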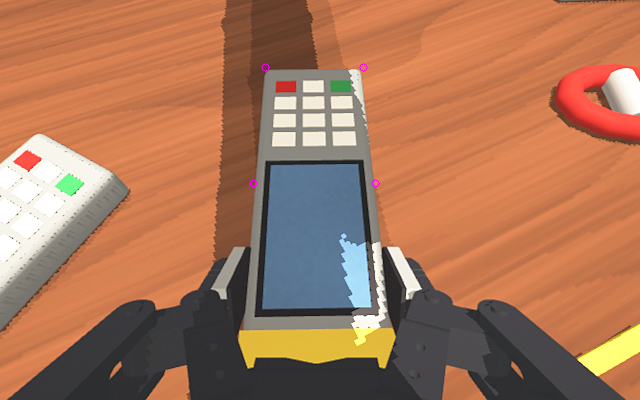

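It is held squarely and as modelled: the foot corners at (266,69) and (362,69) match the predictions. One numeric refinement of the lip and pane from the two saved pictures comes next.

```bash
python3 - <<'E'
from kin import *
def lip(img,cam,info,nm):
    S=3;x0,x1,y0,y1=560,660,-150,150
    r=rectify(cam,img,x0,x1,y0,y1,5,S,info);h,s,v=cv2.split(cv2.cvtColor(r,cv2.COLOR_BGR2HSV))
    m=((h>22)&(h<38)&(s>120)&(v>150)).astype(np.uint8)*255
    c=max(cv2.findContours(m,cv2.RETR_EXTERNAL,cv2.CHAIN_APPROX_NONE)[0],key=cv2.contourArea)
    (cx,cy),(w,hh),a=cv2.minAreaRect(c);print(nm,"lip centre",round(x1-cy/S,1),round(y1-cx/S,1),round(w/S,1),round(hh/S,1),round(a,2))
t=cv2.imread("pics/top.png");ti=viewer.camera_info("top");lip(t,"top",ti,"top")
# wrist1 camera pose from tool pose and current mounting
s=ctrl.read_state();i=viewer.camera_info("wrist");R0=Ro.from_euler("xyz",s["tool_rot"]).as_matrix()
Rc=np.array(i["R"]).T;c_t=R0.T@(-Rc@i["t"]-s["eef_pos"]);M=R0.T@Rc
R1=Ro.from_euler("xyz",[3.141,0,1.134]).as_matrix();C=R1@c_t+[457.9,-165.4,205.8];Rw=(R1@M).T
lip(cv2.imread("pics/wrist1.png"),"wrist",dict(K=i["K"],R=Rw,t=-Rw@C),"wrist")
S=3;x0,x1,y0,y1=660,780,-160,140
r=rectify("top",t,x0,x1,y0,y1,190,S,ti);h,s_,v=cv2.split(cv2.cvtColor(r,cv2.COLOR_BGR2HSV))
m=((h<22)&(s_>150)&(v>215)).astype(np.uint8)*255
c=max(cv2.findContours(m,cv2.RETR_EXTERNAL,cv2.CHAIN_APPROX_NONE)[0],key=cv2.contourArea)
(cx,cy),(w,hh),a=cv2.minAreaRect(c);print("frame top centre",round(x1-cy/S,1),round(y1-cx/S,1),round(w/S,1),round(hh/S,1),round(a,2))
E
```

```text
top lip centre 606.9 -6.2 242.7 16.0 2.84
wrist lip centre 606.4 -7.5 241.1 13.8 2.77
frame top centre 712.9 -11.0 242.6 17.8 2.96
```

>>> apply_moves:
  series:
    - [[0,-0.25,-0.25,0,0,0],[0,-0.25,-0.25,0,0,0],[0,-0.25,-0.25,0,0,0],[0,-0.25,-0.25,0,0,0],[0,-0.2,-0.2,0,0,0]]

```text
clock: 12.65
eef_pos: [476.8, -172.5, 146.0]
tool_rot: [-2.357, -0.001, 1.119]
force: [0.5, -0.2, -3.1]
width: 58.6
```

```bash
sed -i 's/PANE=.*/PANE=np.array([704.6,-11.6,0]);SY=np.radians(-2.8)/' kin.py; cat >> kin.py <<'E'
REL=np.array([-.3,-17.4,6.3]);RELA=Ro.from_euler("xyz",[-2.353,-.001,1.12]).inv()*Ro.from_euler("z",HY)
def place(th,d,up):
    e=obj_end(th,d,up);T=e[1]*RELA.inv();return e[0]-T.apply(REL),T
E
python3 - <<'E'
from kin import *
s=log();delta(*place(62,30,40))
q=np.array(s["qpos"]);P,T=place(62,30,40);R=Ro.from_euler("xyz",s["tool_rot"]);rv=(R.inv()*T).as_rotvec()
for f in np.linspace(0,1,6):
    x=ik(np.array(s["eef_pos"]),R*Ro.from_rotvec(rv*f),q);q=x[0];print(q.round(2),x[1].round(1),x[2].round(1))
E
```

```text
12.65 [ 0.308  0.991  0.083  1.235 -0.119  1.703  1.535] [ 476.8 -172.5  146. ] [-2.357e+00 -1.000e-03  1.119e+00] [ 0.5 -0.2 -3.1] 58.6
tgt [650.8  -8.7 123.9] shift units [ 4.46  1.52 -0.89] turn units [-10.15  -0.98  -3.92]
[ 0.31  0.99  0.08  1.23 -0.12  1.71  1.53] 0.0 0.0
[ 0.3   0.85  0.07  1.43 -0.09  1.44  1.6 ] 0.0 0.0
[ 0.3   0.71  0.04  1.63 -0.07  1.17  1.66] 0.0 0.0
[ 0.31  0.58  0.01  1.83 -0.06  0.87  1.73] 0.0 0.0
[ 0.36  0.48 -0.04  2.04 -0.06  0.55  1.82] 0.0 0.0
[ 0.22  0.44  0.19  2.24 -0.75  0.26  2.61] 0.0 0.0
```

>>> apply_moves:
  series:
    - [[0,0,0,-0.68,-0.07,-0.26],[0,0,0,-0.68,-0.07,-0.26],[0,0,0,-0.68,-0.07,-0.26],[0,0,0,-0.68,-0.07,-0.26],[0,0,0,-0.68,-0.07,-0.26]]

```text
clock: 13.28
eef_pos: [476.3, -172.2, 145.3]
tool_rot: [-2.718, -0.048, 1.253]
force: [0.3, -0.1, -4.1]
width: 58.3
```

>>> apply_moves:
  series:
    - [[0,0,0,-0.68,-0.07,-0.26],[0,0,0,-0.68,-0.07,-0.26],[0,0,0,-0.68,-0.07,-0.26],[0,0,0,-0.68,-0.07,-0.26],[0,0,0,-0.68,-0.07,-0.26]]

```text
clock: 13.9
eef_pos: [475.6, -172.0, 145.2]
tool_rot: [-3.079, -0.045, 1.393]
force: [-0.0, -0.1, -3.4]
width: 58.5
```

```bash
python3 -c "
from kin import *
log();delta(*place(62,60,50))"
```

```text
13.9 [ 0.315  0.542  0.005  1.912 -0.056  0.756  1.756] [ 475.6 -172.   145.2] [-3.079 -0.045  1.393] [-0.  -0.1 -3.4] 58.5
tgt [620.8  -7.2 133.9] shift units [3.74 2.3  0.25] turn units [-3.36 -0.28 -1.29]
```

>>> apply_moves:
  series:
    - [[0.75,0.46,0,0,0,0],[0.75,0.46,0,0,0,0],[0.75,0.46,0,0,0,0],[0.75,0.46,0,0,0,0],[0.75,0.46,0,0,0,0]]

```text
clock: 14.52
eef_pos: [622.3, -7.1, 146.2]
tool_rot: [-3.076, -0.044, 1.392]
force: [0.2, -0.8, -2.8]
width: 58.7
```

>>> apply_moves:
  series:
    - [[0,0,0,-0.67,-0.06,-0.26],[0,0,0,-0.67,-0.06,-0.26],[0,0,0,-0.67,-0.06,-0.26],[0,0,0,-0.67,-0.06,-0.26],[0,0,0,-0.67,-0.06,-0.26]]

```text
clock: 15.15
eef_pos: [621.0, -8.2, 145.8]
tool_rot: [2.852, 0.002, 1.524]
force: [0.3, 0.4, -3.6]
width: 58.1
```

```bash
python3 -c "
from kin import *
log();delta(*place(62,60,50));delta(*place(62,3,12))
w=viewer.get_image('wrist');a=viewer.get_image('scene')[90:310,150:480]
cv2.imwrite('pics/pre.png',np.hstack([cv2.resize(w,(400,250)),cv2.resize(a,(375,250))]))"
```

```text
15.15 [-0.08   0.543  0.043  1.973  0.019  0.338  1.461] [621.   -8.2 145.8] [2.852e+00 2.000e-03 1.524e+00] [ 0.3  0.4 -3.6] 58.1
tgt [620.8  -7.2 133.9] shift units [ 0.02 -0.07  0.23] turn units [-0.03  0.02  0.02]
tgt [677.7 -10.   95.9] shift units [0.02 0.8  1.28] turn units [-0.03  0.02  0.02]
```

View pics/pre.png

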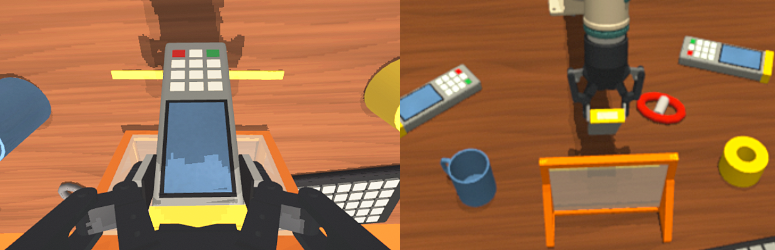

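Wrist view: the handheld is centred over the lip (x ≈ 197), with the screen square ahead. Scene view: bystanders undisturbed and the gripper is at the screen's middle. Moving in.

>>> apply_moves:
  series:
    - [[0.02,0.16,0.26,0,0,0],[0,0.16,0.26,0,0,0],[0,0.16,0.26,0,0,0],[0,0.16,0.25,0,0,0],[0,0.14,0.23,0,0,0]]

```text
clock: 15.88
eef_pos: [679.2, -10.1, 95.8]
tool_rot: [2.85, 0.001, 1.523]
force: [-0.6, 0.2, -4.1]
width: 58.6
```

```bash
python3 - <<'E'
from kin import *
s=log();delta(*place(62,2,0))
# check foot from wrist view: lip rectified + handheld expected foot
i=viewer.camera_info("wrist");w=viewer.get_image("wrist")
T=Ro.from_euler("xyz",s["tool_rot"]);A=T*RELA;o=T.apply(REL)+s["eef_pos"]
for n,c in(("foot",(-82.5,0,0)),("footfront",(-82.5,0,22)),("top",(82.5,0,0))): print(n,(o+A.apply(c)).round(1),"before pane",((PANE-(o+A.apply(c)))@[np.cos(SY),np.sin(SY),0]).round(1))
S=3;r=rectify("wrist",w,560,660,-150,150,5,S,i);h,sa,v=cv2.split(cv2.cvtColor(r,cv2.COLOR_BGR2HSV))
m=((h>22)&(h<38)&(sa>120)&(v>120)).astype(np.uint8)
ys,xs=np.nonzero(m)
for lo,hi in((40,150),(-150,-60)):
    k=(150-xs/S>lo)&(150-xs/S<hi)
    if k.any(): print("lip y",lo,hi,"x range",np.percentile(660-ys[k]/S,[5,50,95]).round(1),"mean y",(150-xs[k]/S).mean().round(1))
E
```

```text
15.88 [-0.064  0.684  0.034  1.853  0.016  0.315  1.468] [679.2 -10.1  95.8] [2.850e+00 1.000e-03 1.523e+00] [-0.6  0.2 -4.1] 58.6
tgt [678.7 -10.   83.9] shift units [ 0.   -0.08  0.22] turn units [-0.02  0.02  0.01]
foot [625.4  -7.9  12. ] before pane 79.2
footfront [606.1  -7.   22.4] before pane 98.6
top [703.2 -11.4 157.5] before pane 1.4
lip y 40 150 x range [605.7 611.7 617.3] mean y 76.2
lip y -150 -60 x range [597.3 603.3 609. ] mean y -94.3
```

>>> apply_moves:
  series:
    - [[0,-0.03,0.06,0,0,0],[0,-0.02,0.06,0,0,0],[0,-0.01,0.05,0,0,0],[0,-0.01,0.04,0,0,0],[0,0,0,0,0,0]]

```text
clock: 16.55
eef_pos: [678.2, -9.9, 85.9]
tool_rot: [2.85, 0.001, 1.523]
force: [-0.2, 0.1, -3.3]
width: 58.7
```

```bash
python3 -c "
from kin import *
log();delta(*place(62,2,0))"
```

```text
16.55 [-0.064  0.698  0.034  1.862  0.017  0.291  1.467] [678.2  -9.9  85.9] [2.850e+00 1.000e-03 1.523e+00] [-0.2  0.1 -3.3] 58.7
tgt [678.7 -10.   83.9] shift units [-0.   -0.    0.04] turn units [-0.01  0.02  0.01]
```

Descending a little more until contact shows.

>>> apply_moves:
  series:
    - [[0,0,0.03,0,0,0],[0,0,0.02,0,0,0],[0,0,0.02,0,0,0],[0,0,0,0,0,0],[0,0,0,0,0,0]]

```text
clock: 17.18
eef_pos: [681.0, -10.1, 84.3]
tool_rot: [2.846, 0.001, 1.523]
force: [-0.5, -0.4, 6.8]
width: 58.5
```

>>> apply_moves:
  series:
    - [[0,0.03,0,0,0,0],[0,0.03,0.01,0,0,0],[0,0.02,0,0,0,0],[0,0,0,0,0,0],[0,0,0,0,0,0]]

```text
clock: 17.8
eef_pos: [681.1, -10.1, 84.1]
tool_rot: [2.853, 0.001, 1.522]
force: [-9.2, 0.7, 13.0]
width: 58.3
```

```bash
python3 - <<'E'
from kin import *
s=log();T=Ro.from_euler("xyz",s["tool_rot"]);A=T*RELA;o=T.apply(REL)+s["eef_pos"]
for n,c in(("foot",(-82.5,0,0)),("top",(82.5,0,0))): print(n,(o+A.apply(c)).round(1),"before pane",((PANE-(o+A.apply(c)))@[np.cos(SY),np.sin(SY),0]).round(1))
E
```

```text
17.8 [-0.063  0.705  0.033  1.851  0.017  0.298  1.467] [681.1 -10.1  84.1] [2.853e+00 1.000e-03 1.522e+00] [-9.2  0.7 13. ] 58.3
foot [ 6.272e+02 -8.000e+00  4.000e-01] before pane 77.5
top [705.3 -11.5 145.7] before pane -0.7
```

Both desk and pane contact are confirmed (top within 1 mm of the pane, foot about 77 mm before it). Releasing and backing out along the tool axis.

>>> apply_moves:
  series:
    - [[0,0,0,0,0,0],[0,0,0,0,0,0],[0,0,0,0,0,0],[0,0,0,0,0,0],[0,0,0,0,0,0]]
  claw: 1

```text
clock: 18.42
eef_pos: [683.1, -10.2, 83.0]
tool_rot: [2.85, 0.002, 1.523]
force: [0.1, -0.3, 0.0]
width: 85.1
```

```bash
python3 - <<'E'
from h import *
log();w=viewer.get_image('wrist');a=viewer.get_image('scene')[90:310,150:480]
cv2.imwrite('pics/rel.png',np.hstack([cv2.resize(w,(400,250)),cv2.resize(a,(375,250))]))
E
```

```text
18.43 [-0.063  0.708  0.034  1.849  0.017  0.294  1.467] [683.1 -10.2  83. ] [2.850e+00 2.000e-03 1.523e+00] [ 0.1 -0.3  0. ] 85.1
```

View pics/rel.png

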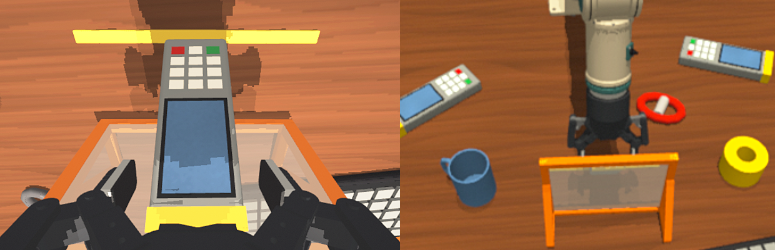

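Released: the handheld leans on the pane with its foot just past the lip and the fingers are free (0 N). Retreating.

>>> apply_moves:
  series:
    - [[0,0,-0.1,0,0,0],[0,0,-0.2,0,0,0],[0,0,-0.3,0,0,0],[0,0,-0.4,0,0,0],[0,0,-0.5,0,0,0]]

```text
clock: 19.15
eef_pos: [661.1, -9.0, 156.6]
tool_rot: [2.849, 0.001, 1.523]
force: [-0.4, 0.4, -0.8]
width: 85.6
```

>>> apply_moves:
  series:
    - [[0,-0.4,-0.5,0,0,0],[0,-0.6,-0.5,0,0,0],[0,-0.8,-0.4,0,0,0],[0,-0.8,-0.3,0,0,0],[0,-0.6,-0.1,0,0,0]]

```text
clock: 19.77
eef_pos: [481.0, -0.3, 196.8]
tool_rot: [2.848, 0.001, 1.523]
force: [0.6, 0.1, 0.0]
width: 85.4
```

```bash
python3 - <<'E'
from kin import *
s=log();i=viewer.camera_info("wrist");w=viewer.get_image("wrist");t=viewer.get_image("top")
for th in (58,62,66):
    p,A=obj_end(th)
    for cam,img,inf,col in(("wrist",w,i,(255,0,255)),):
        if th==62:
            for c in [(-82.5,30,22),(-82.5,-30,22),(82.5,-30,22),(82.5,30,22)]:
                uv=proj(cam,p+A.apply(c),inf);cv2.circle(img,tuple(int(v) for v in uv),4,col,1)
    print(th,[proj("wrist",p+A.apply(c),i).round().tolist() for c in [(-82.5,0,22),(82.5,0,22)]])
for n in("link","label_roll","mug"): print(n,[(round(d["score"],2),(np.array(d["location"])*[640,400]).round().tolist()) for d in viewer.find_in("top",n)[:1]])
cv2.imwrite("pics/final.png",np.hstack([cv2.resize(w,(480,300)),cv2.resize(t[100:260,230:400],(319,300))]))
E
```

```text
19.77 [-0.154  0.285  0.081  2.263  0.049  0.302  1.399] [ 4.810e+02 -3.000e-01  1.968e+02] [2.848e+00 1.000e-03 1.523e+00] [0.6 0.1 0. ] 85.4
58 [[316.0, 211.0], [315.0, 364.0]]
62 [[316.0, 217.0], [315.0, 368.0]]
66 [[316.0, 222.0], [315.0, 371.0]]
link [(0.75, [269.0, 220.0])]
label_roll [(0.91, [223.0, 161.0])]
mug [(0.89, [417.0, 166.0])]
```

View pics/final.png

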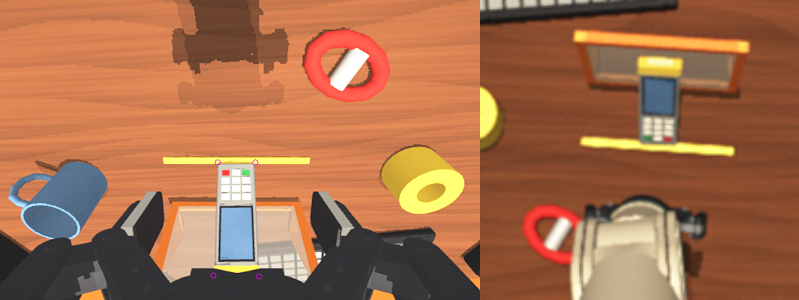

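```bash
python3 -c "
from h import *
log();print(ctrl.finish_job())"
```

```text
20.02 [-0.153  0.29   0.081  2.258  0.049  0.302  1.4  ] [ 4.840e+02 -2.000e-01  1.964e+02] [2.847e+00 1.000e-03 1.523e+00] [ 0.   0.1 -0.5] 85.5
the job is handed in; nothing more can be done
None
```

The 165 mm handheld is leaning against the screen at about 62–64°, and I handed the job in at 20 s with the gripper open and clear. It stands about centred and square, yellow end up against the pane and display facing out. Its foot is on the desk behind the lip, about 77 mm before the pane; the lip edge is at 92 mm.

**First grasp missed:** the fingertips turned out to end about 30 mm short of the reported TCP. They shut on top of the display and pressed it with about 10 N. I lifted, opened, went lower and gripped it properly at 58.9 mm. A light contact of about 15 N showed during that second grasp.

**Last checks:**
- **Before release:** the force reading showed contact with both the desk and the pane, at 13 N and 9 N.
- **After release:** the reading was 0 N, and the handheld was still standing after the arm had backed away. In the last wrist picture the gripper hid part of the yellow end; the top view showed it at the pane.
- **Bystanders:** the label roll and mug read within 2 px of where they started. The link read 4–5 px off, which I put down to the arm partly covering it in the top view, since nothing went near it. I did not check that further.

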